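# Uncap the cabin camera bar and hold it up level for plugging in

### The arm

A 7-joint arm with a two-finger parallel gripper is mounted at the origin on the work surface. World frame = base frame: x ahead of the robot, y to its left, z up, the work surface at z = 0. Lengths are in m, angles in degrees, forces in N, time in s.
With the tool pointing down it reaches from about 0.425 to 0.875 m from the base axis. Payload 4.7 kg.
Tool frame: the origin (TCP) lies on the front face of the gripper's body, between the roots of the fingers; the fingertips stand 70 mm ahead of it and the grasp point (between the pads) lies 51 mm ahead of it (tip_extent is the distance from the TCP to the fingertips, in m); z points along the fingers, y is the direction in which the jaws open and shut (so a half turn about z gives the same grasp; the last joint's range is limited). The gripper opens to 87 mm and grips with 3 to 60 N. Pads are 19 mm wide; open, the fingers measure 117 mm over their backs; the gripper's body (75 mm by 190 mm) begins 51 mm behind the grasp point.
Start: joints at [-74.421, 18.392, -4.016, 83.108, 1.295, 78.541, -3.26], TCP at [0.166, 0.629, 0.292] pointing down, gripper open.
Joint ranges: [-163.93, 163.93], [-17.29, 119.83], [-79.2, 71.16], [3.27, 140.29], [-89.18, 269.18], [5.43, 117.66], [-154.24, 154.24]. Speed limits (degrees/s): [147.25, 147.25, 180, 180, 180, 180, 180].

### API

Orientations are given as [roll, pitch, yaw] about the fixed x, y, z axes, in that order (R = Rz(yaw) Ry(pitch) Rx(roll)).
In Python, from cell import * gives the robot as it stands.
- The arm moves only by the tool carry_out, never from a script. Its argument "increments" is text: rows parted by semicolons, each of 7 numbers parted by spaces: the opening, from 0 (shut) to 1 (fully open), then the shift along the tool's x, y, z in m, then the turn, a rotation vector about the tool's x, y, z in degrees. A call has 1 to 20 rows; each row shifts and turns the pose as measured when the row begins, along the tool's axes as they then stand; what a row does not reach is not made up. A row lasts 1/8 s, in which the tool goes at most 62.5 mm and 10.7 degrees, less where a joint would pass 70% of its speed; a pose out of reach is approached as far as the arm can. A call is refused whole if a number of a shift passes 0.0625 or a number of a turn 10.7, either way. A call with a gripper value outside its range is refused whole. The fingers move at their own pace and stop on an object; "force" is the grip in N (left out, the last holds). Time passes only in rows, so rows that do not move let the fingers close. It gives the time, the measured TCP pose, the force and the opening at its end, in the units of the state.
- get_obs(): the state, without advancing time (a new reading comes with each control period).
- read_camera(name): name is "scene" or "top" or "wrist"; returns a dict with "img" (400x640x3 uint8, blue, green, red), "fx", "fy", "cx", "cy" (pixels), "world_from_camera" (4x4, takes a point from camera to world coordinates). Camera axes: x right, y down, z forward; pixel columns grow to the right and rows downward; lengths in m; the calibration is good to about 2 mm. A picture is of the moment at which its call begins. There is no depth.
- sign_off(): hands the job in, once; it reports no verdict.
Trained networks look in a picture, given as the dict that the camera call returned (one of the last four; its "shot" number tells which), for a name from the list of things; names that differ only in an ending like _2 or _b are one class to them, and where a whole thing is asked for, a point or a joint stands for the part that bears it (a point fixed in the world has none). Each returns a list of dicts, best first, with "confidence" (0 to 1); they miss things now and then, are a little off and sometimes report something else, mostly with a low value. They report only what shows in the picture. A call takes as long as a camera call. They do not tell look-alikes from the thing itself.
- masks_of(target, picture): "pixels" (400x640 bool, what is visible of it) and "bbox" ([left, top, right, bottom] in pixels, round what is visible of it).
The state is a dict: "time_s": time; "qpos": joint angles; "joint_velocities": joint speeds; "effort": joint torques, N m; "tool_pos": TCP position; "tool_rot": TCP orientation; "force": force on the tool from outside, world axes, zero at the start; "wrist_torque": the same for the moment, N m; "grip_width": finger opening in m.
Only numpy, scipy, OpenCV 4.12 (cv2) and the standard library are available. Lean on these libraries where they do the work, as an engineer would, in place of code of your own. Each camera call takes 0.05 s, during which the arm holds its last target.

### The job

Take the red dust cap off the camera bar's lens and park it upright on the yellow cap post, let go of it, then lift the camera bar out of its white cradle, keeping it level all the way. Finish holding it still and level over the cradle, its underside a good 10 cm above the cradle, so that I can plug the tester in from below: do not put it down or let go. Leave the other things on the bench where they are.

Things in the scene. Friction and masses are not known exactly. Their poses are not given: they have to be found in the camera images.
- module_center (a point): Centre of the loose black camera bar's housing, 44 x 170 x 30 mm (x, y, z), 0.2-0.45 kg, balanced at its middle, where a grey grip band lies. x: across its width (grip across this); y: along it to the lens end; z up. On top at y +62 mm the lens barrel, 30 mm dia., 24 mm tall; at y -62 mm a heat sink, 32 x 30 x 23 mm. It starts in the cradle, this point 55 mm above the bench.
- cap_center (a point): Centre (half-way up) of the loose red dust cap: upright cylinder 40 mm in diameter, 32 mm tall, 30 g, open below (bore 34 mm wide, 14 mm deep; the top 18 mm solid). It starts loosely over the lens barrel, standing on the barrel's top, its rim 10 mm above the housing, this point 96 mm above the bench. z up; its turn about z does not matter.
- cradle: Fixed cradle, origin at the centre of its underside, on the bench. Base plate 80 x 200 x 12 mm (x, y, z) with a white block at each y end, 96 mm free between them. The bar lies on the blocks 40 mm above the bench, between lips that end 48 mm above the bench (3 mm play each side), and lifts straight up. Axes as the bar's at the start.
- post_top (a point): Centre of the flat top of the fixed yellow cap post, 36 mm above the bench: round base 72 mm in diameter, 12 mm tall, with a post 24 mm in diameter (top edge bevelled) rising 24 mm from it. The cap goes over the post and stands on its top: the cap's centre is then 2 mm above this point, its rim 14 mm below it.
- tape: Bystander: loose full reel of green edge strip lying flat, 90 mm in diameter, 24 mm tall, origin at the centre of its underside.
- screwdriver: Bystander: loose screwdriver lying on the bench, about 200 mm long along its x axis.
- heatgun: Bystander: loose red heat gun lying on its side, about 200 mm along its x axis, handle 150 mm towards its y axis, 65 mm tall; origin under its barrel.
- cleaner: Bystander: loose white bottle, 60 mm in diameter, 170 mm tall, origin at the centre of its underside.
- speaker: Bystander: loose grey round loudspeaker, 86 mm in diameter, 28 mm tall, origin at the centre of its underside.
Not all that is in view belongs to the job. There is more than one size of the part that bears module_center; the job needs the largest.

How it is judged:
By the outcome, as a careful person would: the job done as asked, in the order asked, and still so for the second after the job is handed in, while the arm keeps its last pose, push and grip.
It also fails if it takes over 56 s, if anything falls off the work surface, if the arm or the gripper's body presses on something with over 40 N, if the wrist force passes 120 N, or if a joint passes its speed limit or range.

## Working session

There is one attempt and no reset: what is moved stays moved. The work goes in short steps, Python scripts to look and compute and a tool call to move; the robot and the scene stay as the last step left them, time stands still between calls to the robot, and variables do not carry over. Pictures are saved under pics/ and viewed, and the job is handed in when it is done.

Besides the shell and the picture viewer there is one more tool, called after "Emit:" as a command line: name --argument value ..., lists and objects as JSON in quotes. carry_out: Moves the arm, as the interface text tells. Its arguments: {"type":"object","properties":{"increments":{"type":"string"},"force":{"type":"number"}},"required":["increments"]}

```bash
ls; mkdir -p pics; python3 - <<'E'
from cell import *
import cv2
o=get_obs(); print(o)
for n in ("scene","top","wrist"):
    p=read_camera(n); cv2.imwrite(f"pics/{n}0.png",p["img"]); print(n,p["fx"],p["cx"],p["cy"],p["world_from_camera"].round(3).tolist() if hasattr(p["world_from_camera"],'round') else p["world_from_camera"])
E
```

```text
pics
{'time_s': 0.0, 'qpos': array([-74.42175498,  18.43876176,  -4.01471788,  83.17564223,
         1.29540721,  78.5402378 ,  -3.25921501]), 'joint_velocities': array([ 0.100261  , -0.01620282,  0.11185157,  0.02860585,  0.06398643,
       -0.03215921, -0.06710069]), 'effort': array([-4.48854435e-04, -4.91285455e+01, -4.04097615e-01, -3.12529778e+01,
       -6.39441842e-02,  4.39861254e-02,  1.96945653e-04]), 'tool_pos': array([0.16565973, 0.62809741, 0.29115817]), 'tool_rot': array([-1.79890621e+02,  6.42909289e-03,  1.65231621e+02]), 'force': array([-0.04180972,  0.74428608,  0.42247035]), 'wrist_torque': array([ 0.02459404, -0.00738677,  0.02374888]), 'grip_width': 0.08723915815950337}
scene 520.1911789237402 322.0039053674365 198.99378081822374 [[-0.152, 0.799, -0.582, 1.319], [0.988, 0.119, -0.095, 0.149], [-0.007, -0.589, -0.808, 1.195], [0.0, 0.0, 0.0, 1.0]]
top 505.39574959592056 317.9674465202561 194.0769849881735 [[0.013, -0.994, 0.104, 0.373], [-1.0, -0.014, -0.008, 0.019], [0.01, -0.104, -0.995, 1.822], [0.0, 0.0, 0.0, 1.0]]
wrist 301.37983682465654 317.64719971663015 201.492569033873 [[0.255, 0.923, 0.289, 0.086], [0.967, -0.243, -0.078, 0.65], [-0.002, 0.299, -0.954, 0.384], [0.0, 0.0, 0.0, 1.0]]
```

View pics/scene0.png

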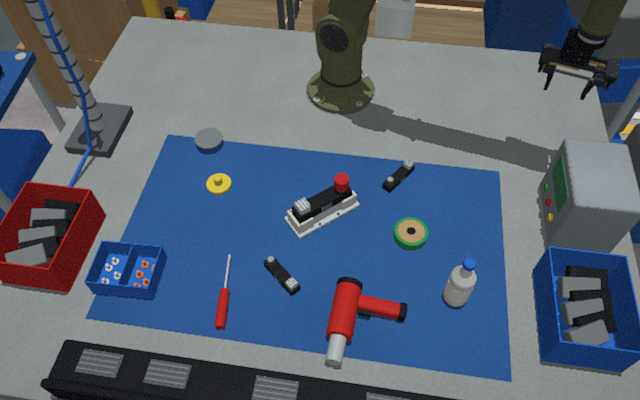

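View pics/top0.png

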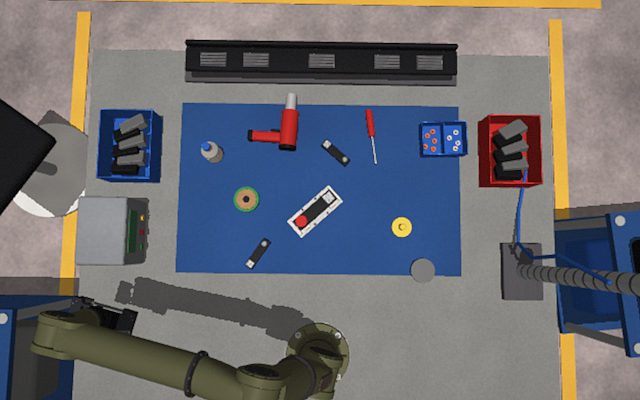

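View pics/wrist0.png

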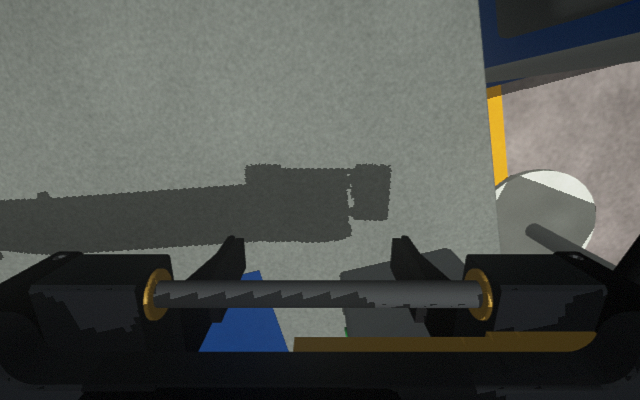

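```bash
cat > h.py <<'E'
from cell import *
import cv2, numpy as np
from scipy.optimize import least_squares
def proj(p,X):
    T=np.linalg.inv(np.array(p["world_from_camera"])); X=np.atleast_2d(X)
    c=X@T[:3,:3].T+T[:3,3]
    return np.c_[p["fx"]*c[:,0]/c[:,2]+p["cx"],p["fy"]*c[:,1]/c[:,2]+p["cy"]]
def ray(p,uv,z):
    T=np.array(p["world_from_camera"]); d=T[:3,:3]@np.array([(uv[0]-p["cx"])/p["fx"],(uv[1]-p["cy"])/p["fy"],1])
    o=T[:3,3]; return o+d*(z-o[2])/d[2]
def cyl(r,z0,z1):
    a=np.linspace(0,2*np.pi,36,endpoint=False); c=np.c_[r*np.cos(a),r*np.sin(a)]
    return np.vstack([np.c_[c,np.full(36,z)] for z in (z0,z1)])
def cent(pts):
    h=cv2.convexHull((pts).astype(np.float32)); m=cv2.moments(h); return np.array([m["m10"],m["m01"]])/m["m00"],m["m00"]
def fitcyl(obs,shape,x0):
    # obs: list of (picture, centroid)
    f=lambda q: np.concatenate([cent(proj(p,shape+np.r_[q,0]))[0]-c for p,c in obs])
    s=least_squares(f,x0,diff_step=1e-4); return s.x,s.fun
E
python3 - <<'E'
from h import *
S=read_camera("scene");T=read_camera("top")
for n in ("module_center","cap_center","cradle","post_top","tape","cleaner","heatgun","screwdriver","speaker"):
    for nm,p in(("scene",S),("top",T)):
        for d in masks_of(n,p)[:4]:
            m=d["pixels"]; ys,xs=np.nonzero(m); c=(xs.mean(),ys.mean())
            z={"module_center":.07,"cap_center":.1,"cradle":.03,"post_top":.02,"tape":.012,"cleaner":.08}.get(n,.02)
            print(n,nm,round(d["confidence"],2),np.round(c,1),m.sum(),d["bbox"],ray(p,c,z).round(3))
E
```

```text
module_center scene 0.9 [319.7 202.2] 1060 [290.7, 184.7, 355.3, 220.5] [0.52  0.012 0.07 ]
module_center scene 0.87 [398.4 175.2] 478 [382.0, 159.9, 414.5, 189.0] [0.397 0.214 0.07 ]
module_center scene 0.69 [354.5 314.2] 2877 [325.9, 277.4, 409.5, 363.7] [0.822 0.141 0.07 ]
module_center scene 0.62 [282.1 274.8] 575 [263.3, 254.8, 299.8, 295.9] [ 0.748 -0.044  0.07 ]
module_center top 0.66 [318.1 206.4] 480 [306.0, 192.2, 332.3, 225.8] [0.514 0.003 0.07 ]
module_center top 0.66 [333.2 151.4] 252 [319.3, 140.9, 347.6, 164.4] [ 0.709 -0.047  0.07 ]
module_center top 0.51 [256.8 253.4] 266 [245.3, 241.4, 270.9, 270.3] [0.349 0.212 0.07 ]
cap_center scene 0.68 [341.8 181.2] 228 [335.9, 174.4, 348.3, 191.1] [0.465 0.064 0.1  ]
cap_center top 0.51 [300.9 221.3] 98 [296.4, 217.6, 305.9, 225.6] [0.46  0.062 0.1  ]
cradle scene 0.82 [323.  216.3] 1090 [286.7, 191.4, 360.2, 235.9] [0.537 0.024 0.03 ]
cradle top 0.58 [313.5 214.7] 491 [288.5, 183.6, 343.1, 238.0] [0.487 0.019 0.03 ]
post_top scene 0.73 [218.8 183.1] 418 [204.0, 172.6, 230.4, 193.9] [ 0.461 -0.29   0.02 ]
post_top top 0.7 [400
[... 406 characters left out ...]
eaner top 0.73 [211.1 151.9] 346 [200.1, 142.1, 220.2, 164.0] [0.699 0.379 0.08 ]
heatgun scene 0.8 [354.7 314.5] 2862 [326.7, 276.1, 408.1, 367.8] [0.801 0.141 0.02 ]
heatgun top 0.85 [280.5 128.3] 1273 [248.9, 95.5, 299.2, 145.8] [0.8   0.143 0.02 ]
screwdriver scene 0.86 [223.  302.4] 505 [215.9, 257.1, 229.0, 329.3] [ 0.818 -0.181  0.02 ]
screwdriver top 0.68 [369.9 127.2] 206 [363.3, 108.0, 376.6, 163.2] [ 0.809 -0.182  0.02 ]
speaker scene 0.94 [208.4 137.2] 474 [195.7, 124.5, 221.6, 147.2] [ 0.292 -0.369  0.02 ]
speaker scene 0.69 [218.6 182.9] 414 [204.9, 171.9, 227.4, 194.3] [ 0.46  -0.291  0.02 ]
speaker top 0.81 [422.2 270.6] 477 [412.6, 258.6, 432.6, 284.5] [ 0.295 -0.368  0.02 ]
```

```bash
python3 - <<'E'
from h import *
S=read_camera("scene");T=read_camera("top")
def blob(p,box,f):
    l,t,r,b=box; im=p["img"].astype(int)
    m=np.zeros(im.shape[:2],np.uint8); m[t:b,l:r]=f(im[t:b,l:r,0],im[t:b,l:r,1],im[t:b,l:r,2])
    n,L,st,C=cv2.connectedComponentsWithStats(m); k=1+st[1:,4].argmax(); return (L==k),C[k],st[k,4]
red=lambda b,g,r:(r>1.8*b)&(r>1.8*g)&(r>60)
yel=lambda b,g,r:(r>1.8*b)&(g>1.4*b)&(r>80)
o=[]
for p,b in((S,(325,165,360,200)),(T,(290,208,315,235))):
    m,c,a=blob(p,b,red); o.append((p,c)); print(c,a)
q,e=fitcyl(o,cyl(.02,.08,.112),[.46,.06]); print("cap",q,e,[cent(proj(p,cyl(.02,.08,.112)+np.r_[q,0]))[1] for p,_ in o])
o=[]
for p,b in((S,(200,165,238,200)),(T,(385,210,418,243))):
    m,c,a=blob(p,b,yel)
    o.append((p,c)); print(c,a)
sh=cyl(.036,0,.012)
for k in range(2):
    pass
# union shape: render base+post
def uc(p,q):
    W=np.zeros((400*8,640*8),np.uint8)
    for s in (cyl(.036,0,.012),cyl(.012,.012,.036)):
        cv2.fillConvexPoly(W,cv2.convexHull((proj(p,s+np.r_[q,0])*8+4).round().astype(np.int32)),1)
    m=cv2.moments(W,True); return np.array([m["m10"],m["m01"]])/m["m00"]/8-.5
q=np.array([.45,-.29])
f=lambda q:np.concatenate([uc(p,q)-c for p,c in o])
s=least_squares(f,q,diff_step=2e-2); print("post",s.x,s.fun)
for p,b,n in((S,(280,185,365,242),"s"),(T,(282,180,350,243),"t")):
    l,t,r,bb=b; cv2.imwrite(f"pics/c_{n}.png",cv2.resize(p["img"][t:bb,l:r],None,fx=9,fy=9,interpolation=cv2.INTER_CUBIC))
E
```

```text
[341.07894737 182.0877193 ] 228
[301.10483871 220.83870968] 124
cap [0.46313531 0.06151337] [-0.07142721 -0.52002184 -0.15998309 -0.50715911] [247.165113305673, 113.812863512896]
[218.5138539  183.50125945] 397
[401.16346154 226.66025641] 312
post [ 0.45088081 -0.29602873] [-0.03340246 -0.20258489 -0.09488429 -0.19244126]
```

View pics/c_s.png

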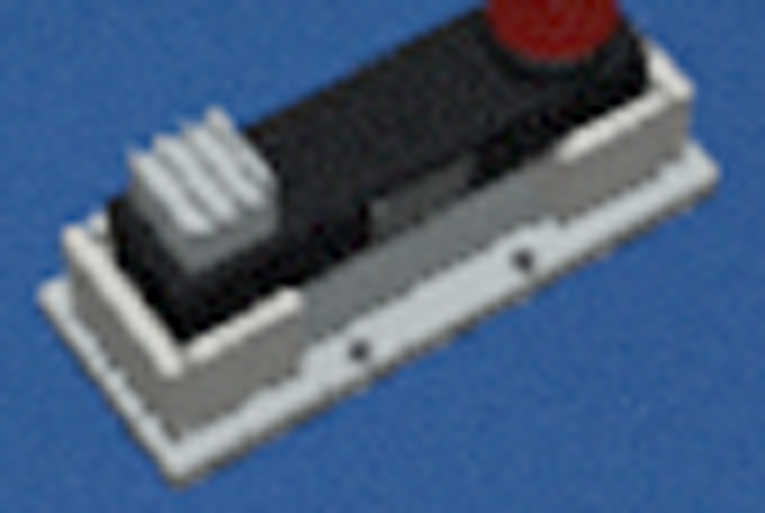

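View pics/c_t.png

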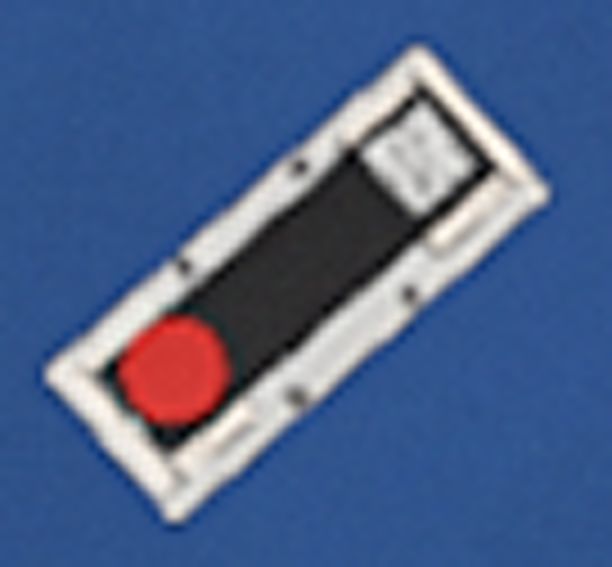

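```bash
cat >> h.py <<'E'
def mod(q,X):
    c,s=np.cos(q[2]),np.sin(q[2]); X=np.atleast_2d(X)
    return np.c_[q[0]+c*X[:,0]-s*X[:,1],q[1]+s*X[:,0]+c*X[:,1],X[:,2]]
E
python3 - <<'E'
from h import *
S=read_camera("scene");T=read_camera("top")
cr=lambda l,t,P:np.array(P)/9-.5+np.array([l,t])
h=[.04,.1]
t=cr(282,180,[(45,375),(175,522),(548,193),(418,45)]); s=cr(280,185,[(178,485),(718,185),(42,302)])
for u in t: print(ray(T,u,.012).round(4))
for u in s: print(ray(S,u,.006).round(4))
# lens end is left in top view. y axis lens: left corner / bottom corner are +y
# x = ? y dir ~(-.7,.6): x dir=y rot -90 => (yy,-yx)
def f(q):
    # top: left,bottom are +y; 
    a=proj(T,mod(q,[[.04,.1,.012],[-.04,.1,.012],[-.04,-.1,.012],[.04,-.1,.012]]))-t
    b=proj(S,mod(q,[[.04,-.1,.003],[.04,.1,.006],[-.04,-.1,.006]]))-s
    return np.r_[a.ravel(),b.ravel()]
y=ray(T,(t[0]+t[1])/2,.012)-ray(T,(t[2]+t[3])/2,.012)
r=least_squares(f,[.507,.015,np.arctan2(-y[0],y[1])],x_scale=[.01,.01,.1])
print(r.x,np.degrees(r.x[2]),r.fun.round(2))
q=r.x; print("lens",mod(q,[[0,.062,.1]]))
hs=cr(282,180,[(418,160)])[0]; print("heatsink",ray(T,hs,.093), mod(q,[[0,-.062,.1]]))
E
```

```text
[0.464  0.1153 0.012 ]
[0.4065 0.0627 0.012 ]
[ 0.5395 -0.0841  0.012 ]
[ 0.5983 -0.0315  0.012 ]
[ 0.601  -0.0311  0.006 ]
[0.4682 0.1159 0.006 ]
[ 0.5424 -0.084   0.006 ]
[0.50309154 0.01569614 0.73718993] 42.23787153541636 [-0.36 -0.41 -0.05  0.06  0.3  -0.33 -0.01 -0.44 -0.02  0.23  0.37 -0.76
 -0.32 -0.58]
lens [[0.46141451 0.06159848 0.1       ]]
heatsink [ 0.54400054 -0.02975883  0.093     ] [[ 0.54476856 -0.03020621  0.1       ]]
```

```bash
cat >> h.py <<'E'
from scipy.spatial.transform import Rotation as Rn
def err(pos,yaw):
    o=get_obs(); R=Rn.from_euler("xyz",o["tool_rot"],degrees=True); G=Rn.from_euler("xyz",[180,0,yaw],degrees=True)
    d=R.inv().apply(np.array(pos)-o["tool_pos"]); w=np.degrees((R.inv()*G).as_rotvec())
    print("t",round(o["time_s"],2),"shift mm",(d*1e3).round(1),"turn",w.round(2),"F",o["force"].round(1),"w",round(o["grip_width"]*1e3,1),"j",o["qpos"].round(0),"pos",o["tool_pos"].round(4),"rot",o["tool_rot"].round(2))
E
python3 -c "
from h import *
err([.463,.0615,.25],132.2)"
```

```text
t 1.35 shift mm [-432.  -472.6   42.2] turn [ 1.000e-02 -0.000e+00  3.303e+01] F [-0.2  0.6  0. ] w 87.2 j [-74.  18.  -4.  83.   1.  79.  -3.] pos [0.1657 0.6285 0.2923] rot [179.99   0.   165.23]
```

Emit:
carry_out --increments "1 -0.04 0.04 0 0 0 8.3;1 -0.04 0.04 0 0 0 8.3;1 -0.02 0.04 0 0 0 8.3;1 0 0.02 0 0 0 8"

```text
time_s: 1.85
tool_pos: [0.3193, 0.7187, 0.2921]
tool_rot: [-180.0, -0.0, 131.6]
force: [0.3, -0.1, -0.6]
grip_width: 0.0871
```

```bash
python3 -c "
from h import *
err([.463,.0615,.25],132.2)"
```

```text
t 1.85 shift mm [-587.1 -328.6   42.2] turn [-0.03 -0.01 -0.62] F [ 0.3 -0.1 -0.6] w 87.1 j [-70.  36.   4.  58.  -3.  86. -25.] pos [0.3193 0.7187 0.2921] rot [-1.7997e+02 -1.0000e-02  1.3158e+02]
```

Emit:
carry_out --increments "1 -0.049 -0.0274 0.0035 0 0 0;1 -0.049 -0.0274 0.0035 0 0 0;1 -0.049 -0.0274 0.0035 0 0 0;1 -0.049 -0.0274 0.0035 0 0 0;1 -0.049 -0.0274 0.0035 0 0 0;1 -0.049 -0.0274 0.0035 0 0 0;1 -0.049 -0.0274 0.0035 0 0 0;1 -0.049 -0.0274 0.0035 0 0 0;1 -0.049 -0.0274 0.0035 0 0 0;1 -0.049 -0.0274 0.0035 0 0 0;1 -0.049 -0.0274 0.0035 0 0 0;1 -0.049 -0.0274 0.0035 0 0 0;1 0 0 0 0 0 0"

```text
time_s: 3.48
tool_pos: [0.4687, 0.0409, 0.2444]
tool_rot: [180.0, 0.2, 131.3]
force: [-0.1, 0.8, 0.1]
grip_width: 0.0871
```

```bash
python3 -c "
from h import *
err([.463,.0615,.25],132.2)
p=read_camera('wrist'); cv2.imwrite('pics/w1.png',p['img'])
print(proj(p,[[.463,.0615,.112],[.503,.0157,.07],[.451,-.296,.036]]))
"
```

```text
t 3.48 shift mm [19.2  9.3 -5.7] turn [ 0.02  0.22 -0.88] F [-0.1  0.8  0.1] w 87.1 j [-37.  -3.  28. 112.   2.  70.  32.] pos [0.4687 0.0409 0.2444] rot [179.98   0.22 131.32]
[[329.58014944 192.24780747]
 [326.98436116 240.79587883]
 [132.98157779 372.30023138]]
```

View pics/w1.png

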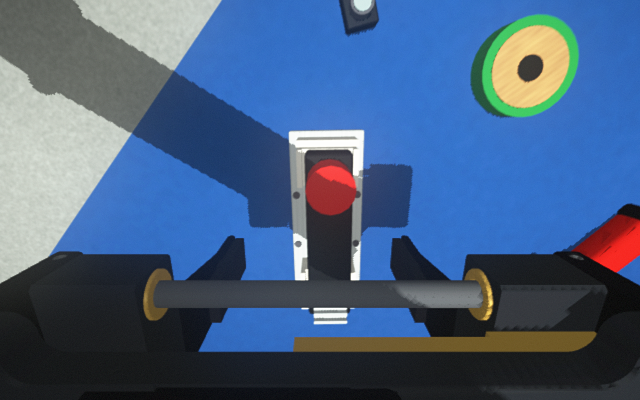

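```bash
python3 - <<'E'
from h import *
p=read_camera('wrist'); im=p['img'].astype(int)[140:240,280:380]; b,g,r=im[...,0],im[...,1],im[...,2]
m=((r>1.8*b)&(r>1.8*g)&(r>50)).astype(np.uint8)
M=cv2.moments(cv2.convexHull(np.argwhere(m)[:,::-1].astype(np.int32))); 
n,L,st,C=cv2.connectedComponentsWithStats(m); k=1+st[1:,4].argmax(); c=C[k]+[280,140]; print(c,st[k])
q,e=fitcyl([(p,c)],cyl(.02,.08,.112),[.46,.06]); print(q,e,cent(proj(p,cyl(.02,.08,.112)+np.r_[q,0])))
E
```

```text
[327.8392938  190.28519692] [  24   22   50   57 2209]
[0.46287914 0.06247927] [-6.87229601e-07  7.25748151e-07] (array([327.83929311, 190.28519765]), 2294.105545481434)
```

Emit:
carry_out --increments "1 0.0195 0.009 0 0 0 -0.9;1 0 0 0.02 0 0 0;1 0 0 0 0 0 0" --force 10

```text
time_s: 3.95
tool_pos: [0.4603, 0.0745, 0.2243]
tool_rot: [179.9, 0.1, 133.3]
force: [-0.1, -0.1, 0.0]
grip_width: 0.0867
```

```bash
python3 -c "
from h import *
err([.463,.062,.151],132.2)"
```

```text
t 3.95 shift mm [-10.9  -6.7  73.2] turn [0.13 0.05 1.06] F [-0.1 -0.1  0. ] w 86.7 j [-39.  -2.  26. 114.   1.  68.  30.] pos [0.4603 0.0745 0.2243] rot [1.7987e+02 5.0000e-02 1.3326e+02]
```

Emit:
carry_out --increments "1 -0.011 -0.0067 0 0 0 1;1 0 0 0 0 0 0;1 0 0 0 0 0 0"

```text
time_s: 4.32
tool_pos: [0.4635, 0.0635, 0.2259]
tool_rot: [179.7, 0.1, 132.4]
force: [0.4, 0.5, -1.2]
grip_width: 0.0867
```

```bash
python3 -c "
from h import *
err([.463,.062,.151],132.2)"
```

```text
t 4.33 shift mm [-0.7 -1.7 74.9] turn [0.25 0.08 0.21] F [ 0.4  0.5 -1.2] w 86.7 j [-38.  -2.  27. 114.   1.  68.  31.] pos [0.4635 0.0635 0.2259] rot [1.7975e+02 8.0000e-02 1.3241e+02]
```

Emit:
carry_out --increments "1 -0.001 -0.0017 0.025 0.2 0 0.2;1 0 0 0.025 0 0 0;1 0 0 0.015 0 0 0;1 0 0 0 0 0 0"

```text
time_s: 4.82
tool_pos: [0.4646, 0.0619, 0.1611]
tool_rot: [179.7, 0.2, 132.1]
force: [0.5, 0.5, -0.1]
grip_width: 0.0869
```

```bash
python3 -c "
from h import *
err([.463,.062,.151],132.2)"
```

```text
t 4.83 shift mm [ 1.2 -1.2 10.1] turn [ 0.27  0.15 -0.06] F [ 0.5  0.5 -0.1] w 86.9 j [-37.   2.  27. 118.  -1.  60.  33.] pos [0.4646 0.0619 0.1611] rot [1.7973e+02 1.5000e-01 1.3214e+02]
```

Emit:
carry_out --increments "1 0.0008 -0.0014 0.01 0.27 0.15 0;1 0 0 0 0 0 0;1 0 0 0 0 0 0"

```text
time_s: 5.2
tool_pos: [0.4642, 0.0618, 0.1521]
tool_rot: [179.9, 0.1, 132.1]
force: [0.1, -0.9, 0.3]
grip_width: 0.0871
```

```bash
python3 -c "
from h import *
err([.463,.062,.151],132.2)
p=read_camera('wrist'); cv2.imwrite('pics/w2.png',p['img'])"
```

```text
t 5.2 shift mm [ 0.9 -0.8  1.1] turn [ 0.14  0.05 -0.06] F [ 0.1 -0.9  0.3] w 87.1 j [-37.   3.  27. 119.  -2.  59.  33.] pos [0.4642 0.0618 0.1521] rot [1.7986e+02 5.0000e-02 1.3214e+02]
```

View pics/w2.png

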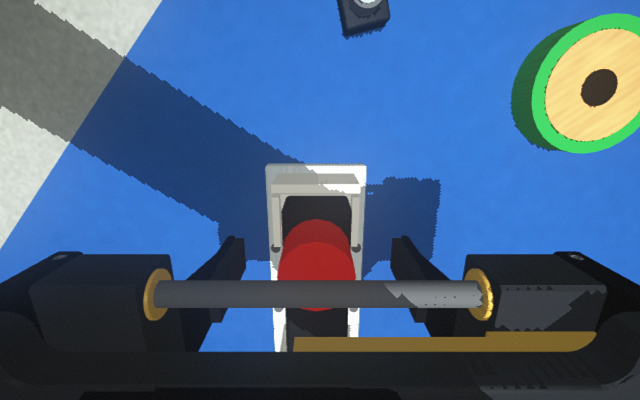

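Cap (centre ~(318,265)) lies centred between the fingertips (245 and 392). Closing.

Emit:
carry_out --increments "0.3 0.0005 -0.0005 0 0 0 0;0.3 0 0 0 0 0 0;0.3 0 0 0 0 0 0;0.3 0 0 0 0 0 0" --force 10

```text
time_s: 5.75
tool_pos: [0.4637, 0.062, 0.1528]
tool_rot: [179.8, 0.1, 132.2]
force: [0.8, 0.3, -0.4]
grip_width: 0.0549
```

```bash
python3 -c "
from h import *
err([.463,.062,.151],132.2)"
```

```text
t 5.75 shift mm [ 0.5 -0.5  1.8] turn [ 0.21  0.07 -0.05] F [ 0.8  0.3 -0.4] w 54.9 j [-37.   3.  27. 119.  -2.  59.  33.] pos [0.4637 0.062  0.1528] rot [1.7979e+02 7.0000e-02 1.3215e+02]
```

Emit:
carry_out --increments "0 0 0 0.001 0 0 0;0 0 0 0 0 0 0;0 0 0 0 0 0 0;0 0 0 0 0 0 0" --force 15

```text
time_s: 6.25
tool_pos: [0.4637, 0.062, 0.1516]
tool_rot: [179.8, 0.1, 132.1]
force: [0.2, 0.4, 0.5]
grip_width: 0.0391
```

```bash
python3 -c "
from h import *
err([.463,.062,.151],132.2)"
```

```text
t 6.25 shift mm [ 0.5 -0.5  0.6] turn [ 0.2   0.06 -0.05] F [0.2 0.4 0.5] w 39.1 j [-37.   3.  27. 119.  -2.  59.  33.] pos [0.4637 0.062  0.1516] rot [1.7980e+02 6.0000e-02 1.3215e+02]
```

Emit:
carry_out --increments "0 0 0 -0.01 0 0 0;0 0 0 -0.015 0 0 0;0 0 0 -0.02 0 0 0;0 0 0 -0.03 0 0 0;0 0 0 -0.01 0 0 0;0 0 0 0 0 0 0"

```text
time_s: 7.0
tool_pos: [0.4638, 0.0617, 0.243]
tool_rot: [179.6, 0.1, 132.1]
force: [0.4, 1.1, -0.7]
grip_width: 0.0393
```

```bash
python3 -c "
from h import *
err([.451,-.296,.25],132.2)
p=read_camera('wrist'); cv2.imwrite('pics/w3.png',p['img'])"
```

```text
t 7.0 shift mm [-256.7 -249.4   -8.1] turn [ 0.36  0.12 -0.07] F [ 0.4  1.1 -0.7] w 39.3 j [-38.  -3.  27. 113.   2.  70.  30.] pos [0.4638 0.0617 0.243 ] rot [1.7964e+02 1.2000e-01 1.3213e+02]
```

View pics/w3.png

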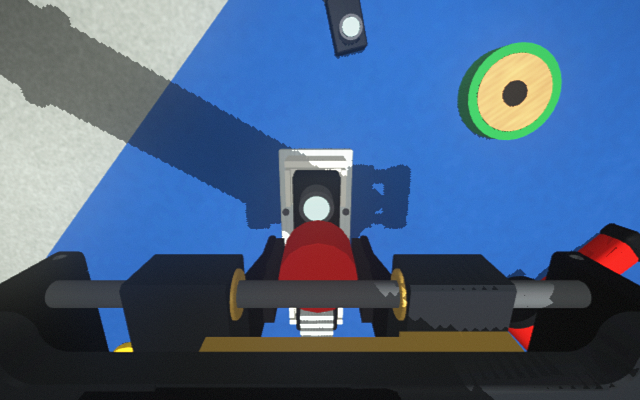

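Emit:
carry_out --increments "0 -0.026 -0.021 0 0 0 0;0 -0.026 -0.021 0 0 0 0;0 -0.026 -0.021 0 0 0 0;0 -0.026 -0.021 0 0 0 0;0 -0.026 -0.021 0 0 0 0;0 -0.026 -0.021 0 0 0 0;0 -0.026 -0.021 0 0 0 0;0 -0.026 -0.021 0 0 0 0;0 -0.026 -0.021 0 0 0 0;0 -0.026 -0.021 0 0 0 0;0 -0.026 -0.021 0 0 0 0;0 -0.02 -0.015 0 0 0 0;0 -0.01 -0.005 0 0 0 0;0 0 0 0 0 0 0;0 0 0 0 0 0 0"

```text
time_s: 8.93
tool_pos: [0.4833, -0.3487, 0.2243]
tool_rot: [-179.2, -1.0, 132.4]
force: [-0.6, -0.5, -0.9]
grip_width: 0.0391
```

```bash
python3 -c "
from h import *
err([.451,-.296,.25],132.2)
p=read_camera('wrist'); cv2.imwrite('pics/w4.png',p['img']); print(proj(p,[[.451,-.296,.036]]))
im=p['img'].astype(int);b,g,r=im[...,0],im[...,1],im[...,2]
E=((r>1.8*b)&(g>1.4*b)&(r>80)).astype(np.uint8); n,L,st,C=cv2.connectedComponentsWithStats(E); print([(s,c) for s,c in zip(st[1:],C[1:]) if s[4]>100])"
```

```text
t 8.93 shift mm [ 61.1  11.3 -24.8] turn [-0.82 -1.04  0.18] F [-0.6 -0.5 -0.9] w 39.1 j [ -7.  19.  48.  97. -15.  72.  87.] pos [ 0.4833 -0.3487  0.2243] rot [-179.18   -1.04  132.37]
[[333.29350347 136.26009292]]
[(array([ 298,   97,   71,   73, 4077], dtype=int32), array([332.96786853, 132.98896247])), (array([230, 269,  15,  51, 406], dtype=int32), array([235.30049261, 294.63546798])), (array([391, 269,  16,  51, 413], dtype=int32), array([399.9346247 , 294.59079903])), (array([ 199,  332,  325,   20, 5174], dtype=int32), array([370.78778508, 343.15848473]))]
```

View pics/w4.png

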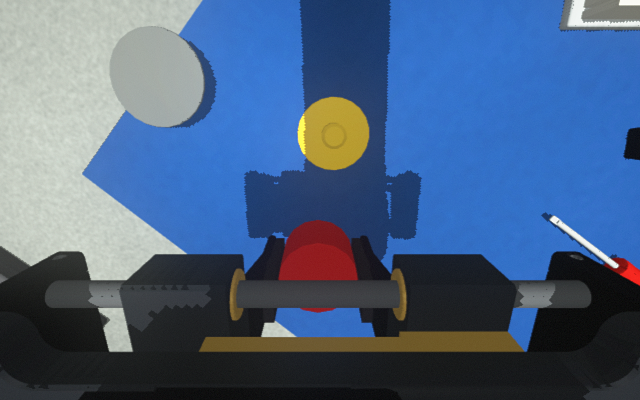

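Emit:
carry_out --increments "0 0.03 0.006 -0.002 -0.4 -0.5 0.1;0 0.02 0.004 0 -0.4 -0.5 0;0 0.01 0.001 0 0 0 0;0 0 0 0 0 0 0;0 0 0 0 0 0 0"

```text
time_s: 9.6
tool_pos: [0.4519, -0.2923, 0.2273]
tool_rot: [179.8, 0.0, 132.6]
force: [0.2, -0.2, 0.5]
grip_width: 0.0394
```

```bash
python3 -c "
from h import *
err([.451,-.296,.0936],132.2)"
```

```text
t 9.6 shift mm [ -2.1  -3.5 133.7] turn [0.15 0.01 0.43] F [ 0.2 -0.2  0.5] w 39.4 j [-15.   9.  49. 106.  -8.  69.  80.] pos [ 0.4519 -0.2923  0.2273] rot [1.7985e+02 1.0000e-02 1.3263e+02]
```

Emit:
carry_out --increments "0 -0.002 -0.0035 0.03 0.15 0 0.4;0 0 0 0.03 0 0 0;0 0 0 0.025 0 0 0;0 0 0 0.01 0 0 0;0 0 0 0 0 0 0;0 0 0 0 0 0 0"

```text
time_s: 10.35
tool_pos: [0.4537, -0.3006, 0.1317]
tool_rot: [-179.9, 0.4, 132.1]
force: [0.5, -0.6, -0.9]
grip_width: 0.0395
```

```bash
python3 -c "
from h import *
err([.451,-.296,.0936],132.2)"
```

```text
t 10.35 shift mm [ 5.5  1.2 38. ] turn [-0.1   0.36 -0.1 ] F [ 0.5 -0.6 -0.9] w 39.5 j [-11.  18.  48. 110. -15.  58.  85.] pos [ 0.4537 -0.3006  0.1317] rot [-179.9     0.36  132.1 ]
```

Rim is about 60 mm high; correct laterally and drop to just above the post top.

Emit:
carry_out --increments "0 0.005 0.001 0.01 0 0.3 0;0 0 0 0 0 0 0;0 0 0 0 0 0 0"

```text
time_s: 10.72
tool_pos: [0.4519, -0.2963, 0.1226]
tool_rot: [180.0, 0.2, 132.1]
force: [-0.1, -0.4, -0.6]
grip_width: 0.0392
```

```bash
python3 -c "
from h import *
err([.451,-.296,.0936],132.2)
p=read_camera('scene'); cv2.imwrite('pics/s5.png',cv2.resize(p['img'][120:230,150:310],None,fx=4,fy=4))"
```

```text
t 10.72 shift mm [ 0.9 -0.5 29. ] turn [ 0.01  0.18 -0.08] F [-0.1 -0.4 -0.6] w 39.2 j [-11.  18.  47. 111. -15.  57.  86.] pos [ 0.4519 -0.2963  0.1226] rot [179.99   0.18 132.12]
```

View pics/s5.png

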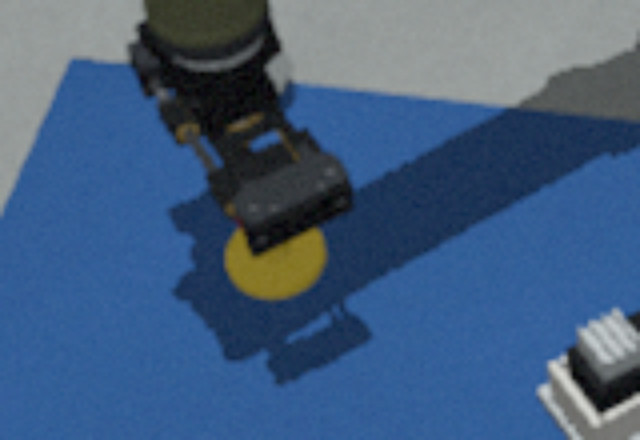

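Emit:
carry_out --increments "0 0.0004 -0.0003 0.01 0 0.1 0;0 0 0 0.008 0 0 0;0 0 0 0.005 0 0 0;0 0 0 0 0 0 0"

```text
time_s: 11.28
tool_pos: [0.4512, -0.2959, 0.0976]
tool_rot: [-180.0, 0.0, 132.1]
force: [-0.9, 0.8, 0.1]
grip_width: 0.0395
```

```bash
python3 -c "
from h import *
err([.451,-.296,.0936],132.2)"
```

```text
t 11.28 shift mm [ 0.1 -0.2  4. ] turn [-0.01  0.02 -0.07] F [-0.9  0.8  0.1] w 39.5 j [ -9.  20.  46. 112. -18.  55.  87.] pos [ 0.4512 -0.2959  0.0976] rot [-1.7999e+02  2.0000e-02  1.3213e+02]
```

Emit:
carry_out --increments "0 0 0 0.002 0 0 0;0 0 0 0.0015 0 0 0;0 0 0 0.001 0 0 0;0 0 0 0 0 0 0"

```text
time_s: 11.78
tool_pos: [0.4516, -0.2963, 0.0938]
tool_rot: [180.0, 0.1, 132.1]
force: [-0.5, 0.3, -0.6]
grip_width: 0.0392
```

```bash
python3 -c "
from h import *
err([.451,-.296,.0936],132.2)"
```

```text
t 11.78 shift mm [ 0.6 -0.2  0.2] turn [ 0.03  0.06 -0.08] F [-0.5  0.3 -0.6] w 39.2 j [ -9.  21.  46. 112. -18.  55.  88.] pos [ 0.4516 -0.2963  0.0938] rot [1.7997e+02 6.0000e-02 1.3212e+02]
```

Emit:
carry_out --increments "0 0 0 0.001 0 0 0;0 0 0 0.001 0 0 0;0 0 0 0 0 0 0"

```text
time_s: 12.15
tool_pos: [0.4518, -0.2966, 0.0938]
tool_rot: [179.9, 0.0, 132.1]
force: [0.5, -0.4, 0.1]
grip_width: 0.0399
```

Emit:
carry_out --increments "0.6 0 0 0 0 0 0;0.6 0 0 0 0 0 0;1 0 0 0 0 0 0;1 0 0 0 0 0 0;1 0 0 0 0 0 0;1 0 0 0 0 0 0"

```text
time_s: 12.9
tool_pos: [0.4519, -0.2965, 0.0933]
tool_rot: [179.9, 0.0, 132.1]
force: [-0.5, 0.3, 0.5]
grip_width: 0.0828
```

```bash
python3 -c "
from h import *
err([.451,-.296,.25],132.2)
p=read_camera('wrist'); cv2.imwrite('pics/w6.png',p['img'])"
```

```text
t 12.9 shift mm [ 8.000e-01 -1.000e-01 -1.567e+02] turn [ 0.1   0.04 -0.07] F [-0.5  0.3  0.5] w 82.8 j [ -9.  21.  46. 112. -18.  54.  88.] pos [ 0.4519 -0.2965  0.0933] rot [1.7990e+02 4.0000e-02 1.3213e+02]
```

View pics/w6.png

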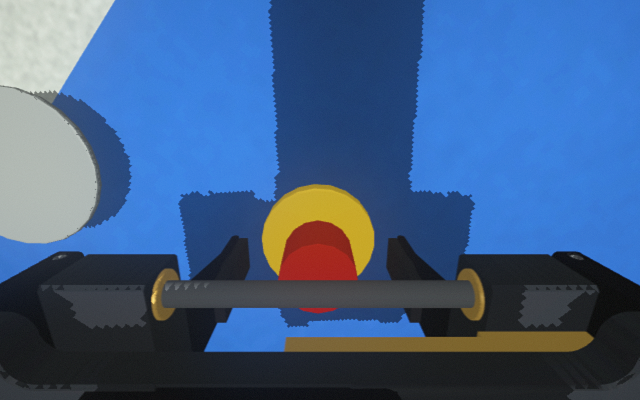

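Cap stands on the post, between the open fingers. Lift and verify.

Emit:
carry_out --increments "1 0 0 -0.01 0 0 0;1 0 0 -0.03 0 0 0;1 0 0 -0.04 0 0 0;1 0 0 -0.04 0 0 0;1 0 0 -0.03 0 0 0;1 0.02 0.02 0 0 0 0;1 0.028 0.028 0 0 0 0;1 0.03 0.03 0 0 0 0;1 0.03 0.03 0 0 0 0;1 0.03 0.03 0 0 0 0;1 0.02 0.03 0 0 0 0;1 0.02 0.02 0 0 0 0;1 0.01 0.01 0 0 0 0;1 0 0 0 0 0 0;1 0 0 0 0 0 0"

```text
time_s: 14.82
tool_pos: [0.474, -0.0228, 0.258]
tool_rot: [179.4, 0.6, 131.5]
force: [-0.4, -0.2, 0.4]
grip_width: 0.0872
```

```bash
python3 - <<'E'
from h import *
err([.503,.0157,.106],132.2)
p=read_camera('scene'); cv2.imwrite('pics/s7.png',cv2.resize(p['img'][120:250,150:370],None,fx=3.5,fy=3.5))
t=read_camera('top')
p2=read_camera('wrist'); cv2.imwrite('pics/w7.png',p2['img'])
o=[]
for q,b in((p,(200,160,240,205)),(t,(385,205,420,245))):
    l,tt,r,bb=b; im=q['img'].astype(int)[tt:bb,l:r]; B,G,R=im[...,0],im[...,1],im[...,2]
    m=((R>1.8*B)&(R>1.8*G)&(R>60)).astype(np.uint8); n,L,st,C=cv2.connectedComponentsWithStats(m)
    if n>1:
        k=1+st[1:,4].argmax(); o.append((q,C[k]+[l,tt])); print(C[k]+[l,tt],st[k,4])
print(fitcyl(o,cyl(.02,.022,.054),[.451,-.296]))
E
```

```text
t 14.82 shift mm [ 11.2  45.6 152.3] turn [ 0.6   0.56 -0.72] F [-0.4 -0.2  0.4] w 87.2 j [-35.  -4.  34. 111.   2.  71.  39.] pos [ 0.474  -0.0228  0.258 ] rot [179.4    0.55 131.48]
[216.36597938 176.55670103] 194
[403.02941176 226.18627451] 102
(array([ 0.45125291, -0.29683906]), array([-0.09468047, -0.22986804, -0.14394803, -0.18773439]))
```

View pics/s7.png

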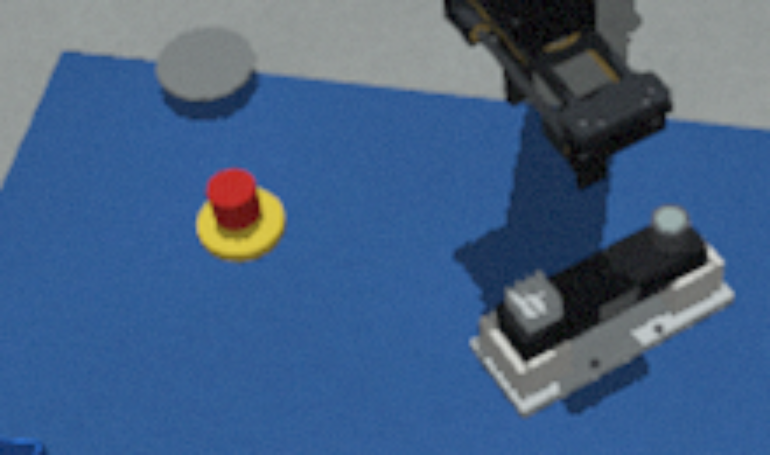

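View pics/w7.png

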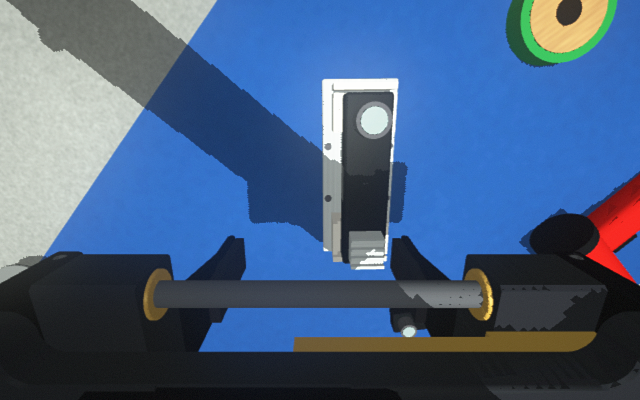

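```bash
python3 - <<'E'
from h import *
p=read_camera('wrist'); cv2.imwrite('pics/w8.png',cv2.resize(p['img'][70:280,290:430],None,fx=2.8,fy=2.8,interpolation=cv2.INTER_CUBIC))
im=p['img'].astype(int)[98:142,352:395]; g=(im.min(2)>150).astype(np.uint8)
n,L,st,C=cv2.connectedComponentsWithStats(g); k=1+st[1:,4].argmax(); u=C[k]+[352,98]; print(u,st[k])
print("lens",ray(p,u,.094),ray(p,u,.090))
q=[.5031,.0157,.737]
print(proj(p,mod(q,[[0,.062,.094],[.022,.085,.07],[-.022,.085,.07],[.022,-.085,.07],[-.022,-.085,.07],[0,0,.07],[-.016,-.062,.093],[.016,-.062,.093]])).round(1))
E
```

```text
[374.10912052 120.03745928] [  9   8  28  29 614]
lens [0.46302206 0.06243533 0.094     ] [0.46372583 0.06279486 0.09      ]
[[372.  119.5]
 [393.3  90.5]
 [343.   91.2]
 [382.9 263.3]
 [340.9 264. ]
 [364.8 185.1]
 [349.5 254.7]
 [383.1 254.1]]
```

View pics/w8.png

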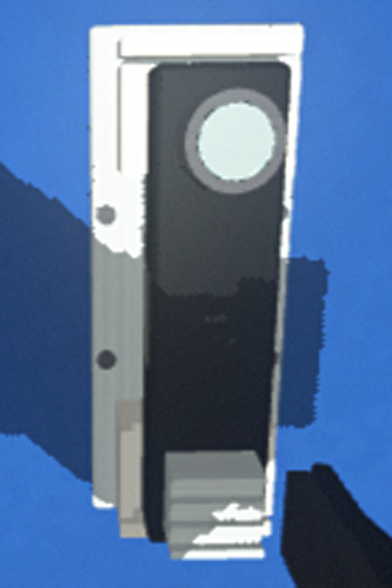

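```bash
python3 -c "
from h import *
err([.504,.0162,.106],132.6)"
```

```text
t 15.03 shift mm [ 10.6  46.5 152.2] turn [ 0.6   0.54 -1.12] F [-0.1  0.2 -0.1] w 86.9 j [-35.  -4.  34. 111.   2.  71.  39.] pos [ 0.474  -0.0225  0.2578] rot [179.39   0.53 131.47]
```

Emit:
carry_out --increments "1 0.006 0.023 0.02 0.3 0.3 -0.5;1 0.005 0.021 0.02 0.3 0.3 -0.6;1 0 0 0.01 0 0 0;1 0 0 0 0 0 0;1 0 0 0 0 0 0"

```text
time_s: 15.65
tool_pos: [0.5006, 0.0116, 0.208]
tool_rot: [179.9, -0.0, 132.2]
force: [-0.5, -0.4, 0.4]
grip_width: 0.0873
```

```bash
python3 -c "
from h import *
err([.504,.0162,.106],132.6)"
```

```text
t 15.65 shift mm [  1.1   5.5 102. ] turn [ 0.05 -0.   -0.36] F [-0.5 -0.4  0.4] w 87.3 j [-36.   3.  33. 111.  -2.  66.  40.] pos [0.5006 0.0116 0.208 ] rot [179.95  -0.   132.24]
```

Emit:
carry_out --increments "1 0.001 0.005 0.025 0 0 -0.3;1 0 0 0.02 0 0 0;1 0 0 0.01 0 0 0;1 0 0 0 0 0 0;1 0 0 0 0 0 0"

```text
time_s: 16.27
tool_pos: [0.5055, 0.0136, 0.1563]
tool_rot: [179.5, 0.2, 132.3]
force: [0.0, -0.2, -0.3]
grip_width: 0.0873
```

```bash
python3 -c "
from h import *
err([.504,.0162,.106],132.6)
p=read_camera('wrist'); cv2.imwrite('pics/w9.png',p['img'])"
```

```text
t 16.27 shift mm [ 3.1  0.2 50.3] turn [ 0.48  0.17 -0.28] F [ 0.  -0.2 -0.3] w 87.3 j [-36.   8.  33. 114.  -5.  59.  42.] pos [0.5055 0.0136 0.1563] rot [1.7952e+02 1.7000e-01 1.3232e+02]
```

View pics/w9.png

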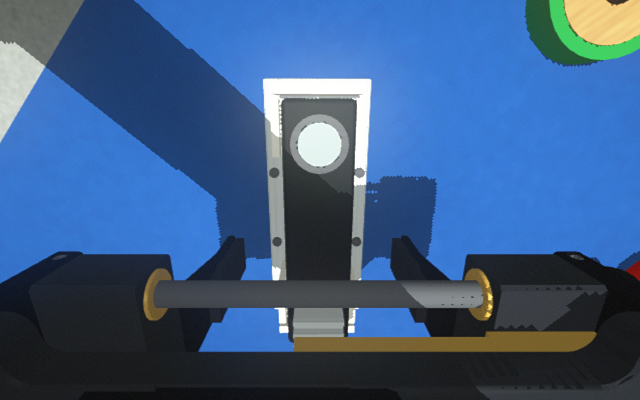

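Bar is centred between the fingers (x≈319), well aligned. Descend.

Emit:
carry_out --increments "1 0.003 0 0.012 0.4 0.2 -0.2;1 0 0 0.01 0 0 0;1 0 0 0 0 0 0;1 0 0 0 0 0 0"

```text
time_s: 16.82
tool_pos: [0.5037, 0.0163, 0.1333]
tool_rot: [179.9, -0.0, 132.6]
force: [0.8, 0.8, 0.3]
grip_width: 0.0873
```

```bash
python3 -c "
from h import *
err([.504,.0162,.106],132.6)"
```

```text
t 16.82 shift mm [-0.3  0.  27.3] turn [ 0.11 -0.03 -0.04] F [0.8 0.8 0.3] w 87.3 j [-35.  10.  33. 115.  -6.  57.  43.] pos [0.5037 0.0163 0.1333] rot [ 1.7989e+02 -3.0000e-02  1.3256e+02]
```

Emit:
carry_out --increments "1 0 0 0.01 0.1 0 0;1 0 0 0.01 0 0 0;1 0 0 0.007 0 0 0;1 0 0 0 0 0 0;1 0 0 0 0 0 0"

```text
time_s: 17.45
tool_pos: [0.5037, 0.0162, 0.1041]
tool_rot: [-180.0, -0.0, 132.6]
force: [0.1, 0.2, 0.1]
grip_width: 0.087
```

```bash
python3 -c "
from h import *
err([.504,.0162,.106],132.6)
p=read_camera('wrist'); cv2.imwrite('pics/w10.png',p['img'])"
```

```text
t 17.45 shift mm [-0.2  0.2 -1.9] turn [-0.03 -0.03 -0.04] F [0.1 0.2 0.1] w 87.0 j [-35.  12.  33. 116.  -8.  54.  45.] pos [0.5037 0.0162 0.1041] rot [-1.7997e+02 -3.0000e-02  1.3256e+02]
```

View pics/w10.png

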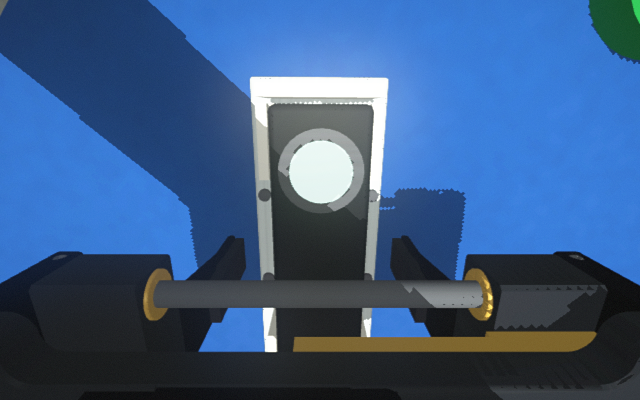

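Emit:
carry_out --increments "0 0 0 -0.001 0 0 0;0 0 0 0 0 0 0;0 0 0 0 0 0 0;0 0 0 0 0 0 0;0 0 0 0 0 0 0;0 0 0 0 0 0 0;0 0 0 0 0 0 0;0 0 0 0 0 0 0" --force 35

```text
time_s: 18.5
tool_pos: [0.5043, 0.0164, 0.1061]
tool_rot: [179.9, 0.0, 132.6]
force: [0.4, -0.2, 0.2]
grip_width: 0.0438
```

```bash
python3 -c "
from h import *
err([.504,.0162,.25],132.6)"
```

```text
t 18.5 shift mm [   0.    -0.2 -143.9] turn [ 0.07  0.01 -0.03] F [ 0.4 -0.2  0.2] w 43.8 j [-35.  12.  33. 116.  -8.  54.  45.] pos [0.5043 0.0164 0.1061] rot [1.7993e+02 1.0000e-02 1.3257e+02]
```

Emit:
carry_out --increments "0 0 0 -0.004 0 0 0;0 0 0 -0.006 0 0 0;0 0 0 -0.008 0 0 0;0 0 0 -0.008 0 0 0;0 0 0 0 0 0 0"

```text
time_s: 19.12
tool_pos: [0.5034, 0.0162, 0.1333]
tool_rot: [-180.0, -0.0, 132.5]
force: [0.7, -0.5, -1.5]
grip_width: 0.0437
```

```bash
python3 -c "
from h import *
err([.504,.0162,.233],132.6)
p=read_camera('scene'); cv2.imwrite('pics/s11.png',cv2.resize(p['img'][120:250,250:420],None,fx=4,fy=4))
p=read_camera('wrist'); cv2.imwrite('pics/w11.png',p['img'])"
```

```text
t 19.12 shift mm [ -0.3   0.4 -99.7] turn [-0.01 -0.05 -0.05] F [ 0.7 -0.5 -1.5] w 43.7 j [-35.  10.  33. 115.  -6.  57.  43.] pos [0.5034 0.0162 0.1333] rot [-1.7999e+02 -5.0000e-02  1.3255e+02]
```

View pics/s11.png

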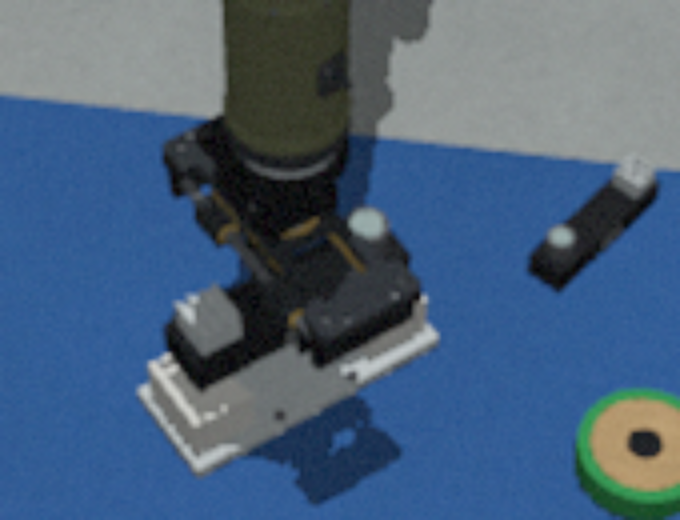

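View pics/w11.png

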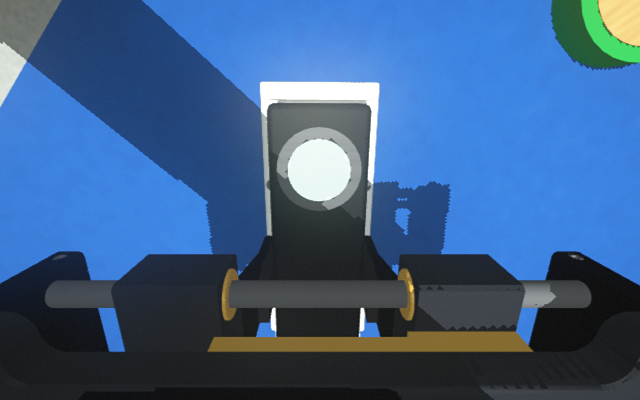

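Bar is clear of the cradle and has not tilted relative to the gripper (lens disc still at ~(320,170)). Continue up.

Emit:
carry_out --increments "0 0 0 -0.01 0 0 0;0 0 0 -0.012 0 0 0;0 0 0 -0.012 0 0 0;0 0 0 -0.012 0 0 0;0 0 0 -0.012 0 0 0;0 0 0 -0.012 0 0 0;0 0 0 -0.01 0 0 0;0 0 0 -0.008 0 0 0;0 0 0 -0.006 0 0 0;0 0 0 0 0 0 0;0 0 0 0 0 0 0"

```text
time_s: 20.6
tool_pos: [0.5029, 0.0161, 0.2332]
tool_rot: [-179.9, -0.1, 132.5]
force: [0.1, -0.2, -2.5]
grip_width: 0.0439
```

```bash
python3 -c "
from h import *
err([.504,.0162,.233],132.6)"
```

```text
t 20.6 shift mm [-0.7  0.9  0.2] turn [-0.08 -0.1  -0.07] F [ 0.1 -0.2 -2.5] w 43.9 j [-37.   2.  33. 109.  -1.  69.  39.] pos [0.5029 0.0161 0.2332] rot [-1.7992e+02 -1.0000e-01  1.3253e+02]
```

Emit:
carry_out --increments "0 0 0 0 0 0 0;0 0 0 0 0 0 0;0 0 0 0 0 0 0;0 0 0 0 0 0 0"

```text
time_s: 21.1
tool_pos: [0.5023, 0.016, 0.2322]
tool_rot: [-179.8, -0.1, 132.5]
force: [-0.4, 0.3, -3.5]
grip_width: 0.0441
```

```bash
python3 -c "
from h import *
err([.504,.0162,.233],132.6); o=get_obs(); print(o['joint_velocities'].round(2),o['wrist_torque'].round(3))
p=read_camera('scene'); cv2.imwrite('pics/s12.png',p['img'])
p=read_camera('wrist'); cv2.imwrite('pics/w12.png',p['img'])"
```

```text
t 21.1 shift mm [-1.   1.4 -0.8] turn [-0.18 -0.14 -0.07] F [-0.4  0.3 -3.5] w 44.1 j [-37.   2.  33. 109.  -1.  69.  39.] pos [0.5023 0.016  0.2322] rot [-1.7982e+02 -1.4000e-01  1.3253e+02]
[ 0.04  0.11 -0.1   0.13  0.03  0.07 -0.09] [-0.018  0.008 -0.046]
```

View pics/s12.png

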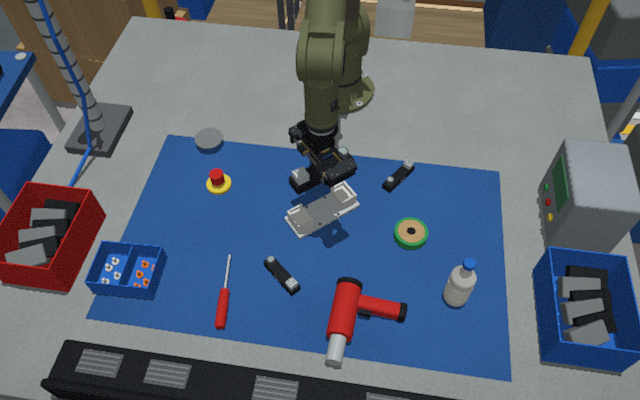

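View pics/w12.png

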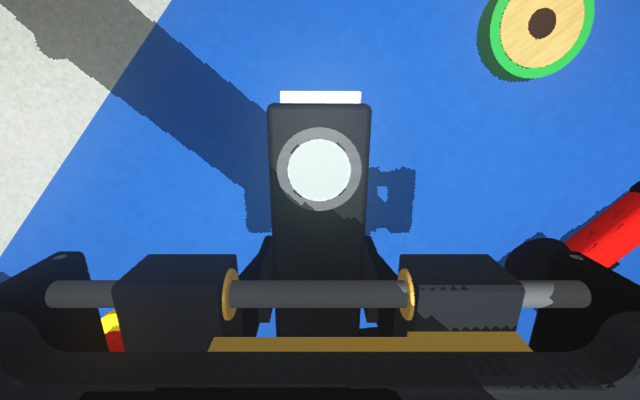

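```bash
python3 -c "
from h import *
err([.504,.0162,.233],132.6)
print(sign_off())"
```

```text
t 21.2 shift mm [-1.   1.4 -0.7] turn [-0.18 -0.14 -0.07] F [ 1.4  0.5 -2.6] w 43.7 j [-37.   2.  33. 109.  -1.  69.  39.] pos [0.5024 0.016  0.2323] rot [-1.7982e+02 -1.4000e-01  1.3253e+02]
the job is handed in; nothing more can be done
None
```

The job is done and handed in at 21.2 s. The red cap stands on the yellow post, released, and the arm is holding the camera bar still and level over the cradle.

- **Cap:** I lifted it off the lens, set it over the post and let go. A check from two cameras put it within about 1 mm of the post's centre, standing upright.
- **Bar:** I gripped it across its grey band with 35 N and lifted it straight up. Its underside is now about 166 mm above the bench, about 118 mm above the top of the cradle lips. This comes from the measured lift and the given start height.
- **Level:** The tool is within 0.2° of vertical, and the lens stayed at the same place in the wrist picture all the way up, so the bar did not tilt in the grip. The finger opening is 44 mm, which matches the bar.
- **Other things on the bench:** In the last scene picture they are where they started.

There was one small disagreement. The wrist camera put the bar about 1–2 mm and 0.5° off my first two-camera fit, so I corrected for it before gripping. While holding, the arm crept about 1 mm; joint speeds were near zero at the end. No check failed.

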